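Clear the landing side, tug-test the carrier and turn it upside down

ROBOT

A 6-joint arm with a two-finger parallel gripper is mounted at the origin on a cart in front of the work surface, level with it; the furniture and walls round the work are solid. World frame = base frame: x ahead of the robot, y to its left, z up, the work surface at z = 0. Lengths are in m, angles in rad, forces in N, time in s.
With the tool pointing down it reaches from about 0.425 to 0.95 m from the base axis. Payload 3.5 kg.
Tool frame: the origin (TCP) lies midway between the tips of the shut fingers; the grasp point (between the pads) lies 19 mm behind it; z points along the fingers, y is the line along which they close (so a half turn about z gives the same grasp; the last joint's range is limited). The gripper opens to 85 mm and grips with 20 to 120 N. Pads are 22 mm wide; open, the fingers measure 114 mm over their backs; the gripper's body (76 mm by 85 mm) begins 54 mm behind the grasp point. The pads swing forward as they close: fully open they stand 13 mm farther back than shut.
Start: joints at [-1.355, 0.286, 1.577, -0, 1.279, -0.15], TCP at [0.241, -0.63, 0.231] pointing down, gripper open.
Joint ranges: [-2.77, 2.77], [-0.9, 2.22], [0.21, 2.48], [-1.53, 4.67], [0.24, 2.81], [-2.84, 2.84]. Speed limits (rad/s): [2.79, 2.79, 3.14, 3.14, 3.14, 3.14].

INTERFACE

Orientations are given as a unit quaternion [x, y, z, w].
In Python, from plant import ctrl gives the robot as it stands. The module is installed in compiled form; this text tells all that it offers.
- The arm moves only by the shell command python3 -m inch 'ROWS' [FORCE]. ROWS is JSON, a list of rows, each a list of 5 numbers: the closure, from 0 (fully open) to 1 (shut), then the shift along the tool's x, y, z in m, then the turn about the tool's z in degrees. A call has 1 to 5 rows; each row is the pose to reach, as a shift and turn from the pose commanded when the call began, along the tool's axes at that moment; what a row does not reach only later rows make up. A row lasts 1/12 s, in which the tool goes at most 41.7 mm and 7.16 degrees, less where a joint would pass 70% of its speed; a pose out of reach is approached as far as the arm can. A call with a gripper value outside its range is refused whole. The fingers move at their own pace and stop on an object; FORCE is the grip in N (left out, the last holds). Time passes only in rows, so rows that repeat a pose let the fingers close. It gives the time, the measured TCP pose, the force, the opening and the grip force at its end, in the units of the state.
- ctrl.get_state(): the state, without advancing time (a new reading comes with each control period).
- ctrl.read_camera(name): name is "scene" or "top"; returns a dict with "pixels" (400x640x3 uint8, red, green, blue), "depth" (400x640 float32, m along the optical axis (not along the pixel's ray), 0 where there is no reading), "fx", "fy", "cx", "cy" (pixels), "D" ([k1, k2, p1, p2, k3] as OpenCV has them; the pictures are not rectified), "xyz" and "rotation" of the camera in the world. Camera axes: x right, y down, z forward; pixel columns grow to the right and rows downward; lengths in m; the calibration is good to about 2 mm. A picture is of the moment at which its call begins.
- ctrl.sign_off(): hands the job in; it is judged then, once.
Trained networks look in a picture, given as the dict that the camera call returned (one of the last four; its "shot" number tells which), for a name from the list of things; names that differ only in an ending like _2 or _b are one class to them, and where a whole thing is asked for, a point or a joint stands for the part that bears it (a point fixed in the world has none). Each returns a list of dicts, best first, with "score" (0 to 1); they miss things now and then, are a little off and sometimes report something else, mostly with a low value. They report only what shows in the picture. A call takes as long as a camera call.
- ctrl.spot_in(query, picture): "at" ([column, row] in pixels, amid what is visible of it).
- ctrl.tip_of(query, picture): "at" ([column, row] in pixels: a listed point, or the origin of a listed thing).
The state is a dict: "time": time; "qpos": joint angles; "dq": joint speeds; "joint_efforts": joint torques, N m; "eef_pos": TCP position; "tcp_rot": TCP orientation; "contact_force": force on the tool from outside, world axes, zero at the start; "wrist_torque": the same for the moment, N m; "opening": opening from 0.0 (shut) to 1.0 (fully open); "finger_force": force on a finger pad.
Only numpy, scipy, OpenCV 4.12 (cv2) and the standard library are available. Lean on these libraries where they do the work, as an engineer would, in place of code of your own. Each camera call takes 0.05 s, during which the arm holds its last target. There are 200 camera calls.

TASK

Turn the green slide box on the flip-over mixer upside down. First clear the reagent bottle off the mixer and stand it gently, upright, in the shallow dark grey tray; then, to check the latch, pull the carrier by its orange tab, straight out away from the box, until the latch's springy play is used up, and let go of it; then swing the cradle by its blue bar over to the other side until it lies fully down, guiding it all the way so that it never drops. Leave the counter, the sample cups and the stain bottle where they are.

Things in the scene. Friction and masses are not known exactly. Their poses are not given: they have to be found in the camera images.
- mixer: flip-over mixer, fixed; yaw varies: white base plate 180 (x) x 340 (y) x 10 mm; origin under its middle, on the worktop. Grey bearing posts at x = +-78 mm, y = 0 (14 x 36 mm, 78 mm high) carry the hinge axis, along the mixer's x, 60 mm over the worktop. The cradle starts lying on the +y half (left at yaw 0); the -y half is the landing side, marked dark grey
- mixer_hinge (a point): middle of the hinge axis, 60 mm over the worktop; its x axis is the hinge axis, same axes as the mixer
- cradle (a joint): cradle angle about the mixer's +x axis, right-handed: 0 = lying on the +y half, box upright (start); 1.57 = standing; 3.14 = lying on the -y half, box upside down. Stops at 0 and 3.14, the bar then at hinge height. Slight friction; under 0.6 kg, falls to either side if let go; lifting the bar takes about 3 N
- cradle_bar (a point): middle of the cradle's blue round grip bar, 14 mm thick, 96 mm long, parallel to the hinge axis, 175 mm from it, abreast of its middle; 58 mm gap to the cradle's lip; 8 mm arms hold it 40 mm either side of the middle. A gripper pointing down and closing across the bar can hold it all through the swing: the bar turns between the fingers
- carrier (a joint): how far the carrier is pulled out, m: 0 = at rest, 0.006 = the latch's play fully used up, where it stops dead. A spring pulls it back: 1000 N/m, so 6 N at the stop
- carrier_tab (a point): grip point on the orange pull tab, at x -80, y +67, z 60 mm of the mixer at the start: upright plate 10 mm thick (y), 26 mm high (z), free for 38 mm in x; the point is 18 mm from its outer end, at mid height. The carrier pulls out to the mixer's -x. The green slide box on it (101 x 81 x 42 mm) starts 30 mm to the +x and reaches 21 mm higher
- reagent_bottle: white round bottle with red label and black cap, 55 mm diameter, 118 mm high, 0.1 to 0.2 kg; straight body up to 95 mm over its underside, cap 42 mm wide above that; origin at the centre of its underside; starts upright on the landing side of the mixer plate
- tray: shallow open dark grey tray, fixed, 170 (x) x 130 (y) x 22 mm, walls and floor 4 mm thick; origin at the centre of its underside; stands to the left or to the right of the mixer, empty
- tally_counter: grey tally counter with coloured keys, 76 x 136 x 42 mm, loose, origin at the centre of its underside; on the other side of the mixer from the tray; to be left alone
- sample_cup_a: white sample cup with orange lid, 59 mm diameter, 66 mm high, loose, behind the mixer; origin at the centre of its underside; to be left alone
- sample_cup_b: white lidded sample cup, 59 mm diameter, 66 mm high, loose, behind left; origin at the centre of its underside; to be left alone
- stain_bottle: small brown stain bottle with black cap, 38 mm diameter, 78 mm high, loose, at the back right; origin at the centre of its underside; to be left alone

How it is judged:
On the way, in this order (a step that is already met when the one before it is completed fails the run):
1. the reagent bottle stands upright in the tray, released, with the cradle still down (x of reagent_bottle in the frame of tray between -0.07 and 0.07 m and y of reagent_bottle in the frame of tray between -0.05 and 0.05 m and z of reagent_bottle in the frame of tray below 0.01 m and angle between reagent_bottle's own z axis and vertical below 0.15 rad and contact force between the fingers and reagent_bottle below 0.1 N and value of joint cradle below 0.1 rad), for 0.2 s.
2. the carrier is pulled out by at least 4 of its 6 mm of play, with the cradle still down (value of joint carrier above 0.004 m and value of joint cradle below 0.1 rad), for 0.1 s.
3. the cradle lies fully down on the landing side (value of joint cradle above 3.05 rad), for 0.2 s.
At the end, for the whole second after the job is handed in: The cradle lies on the landing side within 0.09 rad of its stop (joint cradle above 3.05), the carrier is back within 3 mm of rest, and the reagent bottle stands still in the tray, upright within 0.15 rad, its underside less than 10 mm over the tray's underside (value of joint cradle above 3.05 rad and value of joint carrier below 0.003 m and x of reagent_bottle in the frame of tray between -0.07 and 0.07 m and y of reagent_bottle in the frame of tray between -0.05 and 0.05 m and z of reagent_bottle in the frame of tray below 0.01 m and angle between reagent_bottle's own z axis and vertical below 0.15 rad and linear speed of reagent_bottle below 0.02 m/s); the robot touches nothing.
It fails at once if the reagent bottle is tipped by more than 0.6 rad (angle between reagent_bottle's own z axis and vertical above 0.6 rad).
It fails at once if the reagent bottle is dropped or thrown (moves faster than 0.5 m/s with no finger on it) (contact force between the fingers and reagent_bottle below 0.1 N and linear speed of reagent_bottle above 0.5 m/s).
It fails at once if the cradle drops or is flung (faster than 3 rad/s) (velocity of joint cradle above 3 rad/s or velocity of joint cradle below -3 rad/s).
It fails at once if a bystander is moved by more than 25 mm (distance of any of tally_counter, sample_cup_a, sample_cup_b, stain_bottle from where it was at the start of the episode above 0.025 m).
It also fails if it takes over 72 s, if anything falls off the work surface, if the arm or the gripper's body presses on something with over 40 N, if the wrist force passes 120 N, or if a joint passes its speed limit or range.

## Working session

There is one attempt and no reset: what is moved stays moved. The work goes in short steps, Python scripts to look and compute and a shell command to move; the robot and the scene stay as the last step left them, time stands still between calls to the robot, and variables do not carry over. Pictures are saved under pics/ and viewed, at most 10 in all, crops included, and the job is handed in when it is done.

```bash
mkdir -p pics; cat > h.py <<'E'
import numpy as np, cv2
from plant import ctrl
from scipy.spatial.transform import Rotation as R
def rot(p):
    r=np.array(p["rotation"],float)
    return r if r.shape==(3,3) else R.from_quat(r).as_matrix()
def K(p): return np.array([[p["fx"],0,p["cx"]],[0,p["fy"],p["cy"]],[0,0,1.]])
def ray(p,at):
    u=cv2.undistortPoints(np.array([[at]],float),K(p),np.array(p["D"],float))[0,0]
    return rot(p)@np.array([u[0],u[1],1.])
def on_z(p,at,z):
    d=ray(p,at);o=np.array(p["xyz"]);return o+d*(z-o[2])/d[2]
def by_depth(p,at):
    c,r=int(round(at[0])),int(round(at[1]))
    w=p["depth"][max(r-1,0):r+2,max(c-1,0):c+2];w=w[w>0]
    return np.array(p["xyz"])+ray(p,at)*np.median(w) if len(w) else None
def cloud(p):
    h,w=p["depth"].shape
    g=np.stack(np.meshgrid(np.arange(w),np.arange(h)),-1).reshape(-1,1,2).astype(float)
    u=cv2.undistortPoints(g,K(p),np.array(p["D"],float))[:,0]
    d=p["depth"].reshape(-1,1)
    X=(np.hstack([u,np.ones((len(u),1))])*d)@rot(p).T+np.array(p["xyz"])
    X[d[:,0]==0]=np.nan
    return X.reshape(h,w,3)
def save(p,n): cv2.imwrite("pics/"+n,p["pixels"][:,:,::-1])
E
cat > a.py <<'E'
from h import *
np.set_printoptions(precision=4,suppress=True)
s=ctrl.get_state();print(s["time"],s["eef_pos"],s["tcp_rot"],s["opening"])
for cam in("top","scene"):
    p=ctrl.read_camera(cam);save(p,cam+"0.png");print(cam,p["xyz"],rot(p)[:,2])
    np.savez("%s0.npz"%cam,X=cloud(p),im=p["pixels"])
    for n,z in dict(mixer=0,mixer_hinge=.06,cradle_bar=.06,carrier_tab=.06,reagent_bottle=.01,tray=0,tally_counter=0,sample_cup_a=0,stain_bottle=0).items():
        for d in ctrl.tip_of(n,p)[:2]:
            print(n,round(d["score"],2),np.round(d["at"],1),on_z(p,d["at"],z))
E
python3 a.py
```

```text
0.0 [ 0.2413 -0.6297  0.2299] [ 0.9833  0.1819 -0.     -0.0012] 1.000940013544834
top [0.4062 0.0059 1.215 ] [ 0.18   -0.0116 -0.9836]
mixer 0.89 [299.5 222.3] [0.5591 0.0444 0.    ]
mixer_hinge 0.59 [296.8 214.6] [0.5731 0.0508 0.06  ]
cradle_bar 0.89 [236.9 228.5] [0.5292 0.2161 0.06  ]
carrier_tab 0.87 [282.1 254.9] [0.4597 0.0873 0.06  ]
reagent_bottle 0.75 [327.3 208.6] [ 0.6007 -0.0363  0.01  ]
tray 0.65 [178.2 242.6] [0.4896 0.395  0.    ]
tray 0.45 [279.4 153.9] [0.7661 0.1124 0.    ]
tally_counter 0.82 [450.6 248.7] [ 0.4937 -0.401   0.    ]
sample_cup_a 0.89 [209.9 160. ] [0.7406 0.3211 0.    ]
sample_cup_a 0.57 [279.4 155.1] [0.7623 0.1123 0.    ]
stain_bottle 0.59 [417.9 174.6] [ 0.7143 -0.3083  0.    ]
scene [0.1986 0.8288 1.1488] [ 0.2879 -0.5831 -0.7597]
mixer 0.94 [323.4 228.2] [0.561  0.0502 0.    ]
mixer_hinge 0.98 [321.2 216. ] [0.5701 0.0513 0.06  ]
cradle_bar 0.87 [306.  263.7] [0.5282 0.2292 0.06  ]
carrier_tab 0.97 [341.2 235. ] [0.4822 0.0881 0.06  ]
reagent_bottle 0.97 [320.6 201.6] [ 0.6176 -0.039   0.01  ]
tray 0.71 [292.  328.4] [0.4809 0.397  0.    ]
tray 0.58 [257.  217.1] [0.7764 0.114  0.    ]
tally_counter 0.63 [391.  149.5] [ 0.5035 -0.4081  0.    ]
sample_cup_a 0.97 [234.3 274.6] [0.7174 0.331  0.    ]
sample_cup_a 0.83 [256.2 216.8] [0.7794 0.1142 0.    ]
stain_bottle 0.65 [330.4 148.1] [ 0.7115 -0.3035  0.    ]
stain_bottle 0.33 [391.1 151.3] [ 0.4995 -0.3989  0.    ]
```

```bash
python3 -c "
import cv2
a=cv2.imread('pics/top0.png');cv2.imwrite('pics/top0c.png',cv2.resize(a[120:320,130:490],None,fx=2.2,fy=2.2,interpolation=2))"
```

```text
(no output)
```

View pics/top0c.png

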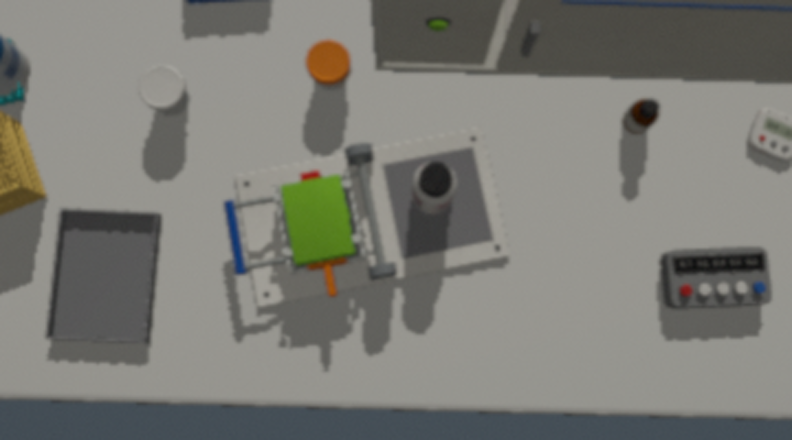

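View pics/scene0.png

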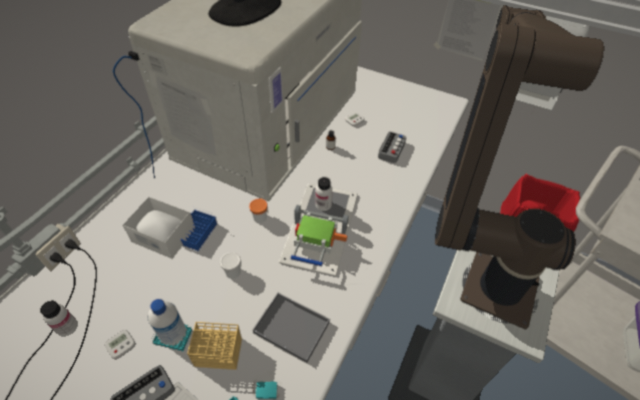

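The top crop shows the mixer turned about +10° (posts at crop (360,152) and (382,270)). The blue bar is at (235,237), the orange tab at (330,280), the bottle cap at (435,180), and the empty tray on the left at (105,278). I'll refine these with the depth cloud.

```bash
cat > b.py <<'E'
from h import *
np.set_printoptions(precision=4,suppress=True)
for cam in("top","scene"):
    D=np.load(cam+"0.npz");X=D["X"];im=D["im"];h=cv2.cvtColor(im,cv2.COLOR_RGB2HSV).astype(int)
    H,S,V=h[...,0],h[...,1],h[...,2];z=X[...,2]
    near=(np.hypot(X[...,0]-.55,X[...,1]-.06)<.26)
    def st(n,m):
        P=X[m]
        if len(P)<4:print(cam,n,len(P));return
        c=np.median(P,0);
        r=cv2.minAreaRect((P[:,:2]*1000).astype(np.float32))
        print(cam,n,len(P),"med",c,"rect",np.round(r[0],1),np.round(r[1],1),round(r[2],1),"z",np.percentile(P[:,2],[5,95]))
    st("bar",near&(H>105)&(H<130)&(S>120)&(z>.03))
    st("tab",near&(H>3)&(H<16)&(S>150)&(z>.035)&(X[...,0]<.53))
    st("box",near&(H>35)&(H<60)&(S>120)&(z>.07))
    bo=np.hypot(X[...,0]-.605,X[...,1]+.037)<.07
    st("cap",bo&(z>.105)); st("body",bo&(z>.03)&(z<.09))
    st("post",near&(z>.066)&(z<.09)&(S<70)&~bo&((X[...,0]<.52)|(X[...,0]>.62)))
    P=X[near&(z>.072)&(z<.09)&(S<70)&~bo];
    t=(np.abs(X[...,0]-.485)<.13)&(np.abs(X[...,1]-.395)<.11)
    st("trayrim",t&(z>.017)&(z<.03)); st("tray dark",t&(V<110)&(z>.001)&(z<.03))
    st("base",near&(z>.006)&(z<.014))
E
python3 b.py
```

```text
top bar 98 med [0.5301 0.2167 0.0658] rect [531.3 216.9] [88.6  8.7] 11.9 z [0.0622 0.0689]
top tab 71 med [0.4914 0.0942 0.0708] rect [488.7 102.7] [41.2 44. ] 78.2 z [0.0612 0.0755]
top box 1013 med [0.5567 0.1106 0.0805] rect [648.   74.2] [116.7 320.5] 68.1 z [0.0768 0.0853]
top cap 204 med [ 0.6024 -0.0336  0.127 ] rect [603.9 -33.6] [41.6 37.6] 1.1 z [0.1172 0.1308]
top body 61 med [ 0.5804 -0.0304  0.0652] rect [587.2 -34.1] [21.7 52.3] 1.6 z [0.0395 0.0889]
top post 264 med [0.6498 0.0308 0.075 ] rect [639.7  52.9] [158.4 329.3] 74.0 z [0.0665 0.0881]
top trayrim 348 med [0.4884 0.4088 0.021 ] rect [505.8 415.8] [177.7 216. ] 89.4 z [0.0176 0.0255]
top tray dark 2665 med [0.4804 0.3987 0.0045] rect [492. 415.] [241.5 178.9] 1.0 z [0.0014 0.0212]
top base 4196 med [0.5675 0.0113 0.0096] rect [561.3  69.4] [467.6 442.8] 61.3 z [0.0065 0.0131]
scene bar 80 med [0.5267 0.2204 0.0655] rect [531.7 220.6] [88.1 10.3] 12.9 z [0.0624 0.0695]
scene tab 85 med [0.4873 0.1011 0.0673] rect [483.9 104.2] [39.6 42. ] 14.3 z [0.0559 0.0747]
scene box 689 med [0.5565 0.1172 0.0799] rect [645.3  81.5] [114. 318.] 68.6 z [0.0758 0.084 ]
scene cap 156 med [ 0.6006 -0.0231  0.1251] rect [603.2 -29.2] [41.2 43.2] 48.0 z [0.1076 0.1299]
scene body 192 med [ 0.5921 -0.0086  0.06  ] rect [593.6 -14.5] [52.7 26.2] 29.4 z [0.0341 0.0864]
scene post 239 med [0.7737 0.0461 0.075 ] rect [620.2  51.2] [168.7 384.9] 63.7 z [0.0667 0.0877]
scene trayrim 372 med [0.4819 0.4115 0.0207] rect [491.1 417.4] [174.7 187. ] 89.5 z [0.0176 0.0247]
scene tray dark 2586 med [0.4812 0.3982 0.0045] rect [489.  418.7] [173.3 184.3] 89.1 z [0.0015 0.0209]
scene base 2125 med [0.5558 0.0907 0.0093] rect [588.3  70.2] [385.7 492.8] 24.0 z [0.0065 0.0127]
```

```bash
cat > to.py <<'E'
# usage: to.py x y z psi_deg  -> shift in tool axes and turn to get there
import sys; from h import *
s=ctrl.get_state();r=R.from_quat(s["tcp_rot"]);M=r.as_matrix()
p=np.array(s["eef_pos"]);t=np.array(list(map(float,sys.argv[1:4])))
psi=np.degrees(np.arctan2(M[1,0],M[0,0]))
print("t",round(s["time"],2),"tcp",p.round(4),"psi",round(psi,1),"tilt",round(float(M[2,2]),4),"F",np.round(s["contact_force"],1),"op",round(s["opening"],3),"ff",np.round(s["finger_force"],1))
d=M.T@(t-p);print("shift",d.round(4),"turn",round((psi-float(sys.argv[4])+180)%360-180,1),"world",(t-p).round(4))
E
python3 to.py .603 -.032 .2 102.5
python3 -m inch '[[0,0.033,-0.0256,0,-7],[0,0.066,-0.051,0,-14],[0,0.099,-0.077,0,-21],[0,0.132,-0.102,0,-28],[0,0.165,-0.128,0,-35]]' 20
python3 to.py .603 -.032 .2 102.5
```

```text
t 1.0 tcp [ 0.2415 -0.6303  0.2313] psi 21.0 tilt -1.0 F [-0.  -0.5  0.7] op 0.998 ff 0.0
shift [ 0.5516 -0.4294  0.0313] turn -81.5 world [ 0.3615  0.5983 -0.0313]
time: 1.42
eef_pos: [0.3502, -0.4506, 0.2314]
tcp_rot: [0.882, 0.472, 0.0, 0.0]
contact_force: [-0.2, -0.1, 0.5]
opening: 1.002
finger_force: 0.0
t 1.42 tcp [ 0.3502 -0.4506  0.2314] psi 56.3 tilt -1.0 F [-0.2 -0.1  0.5] op 1.002 ff 0.0
shift [ 0.4885 -0.0222  0.0314] turn -46.2 world [ 0.2528  0.4186 -0.0314]
```

```bash

python3 -m inch '[[0,0.038,-0.0017,0,-7],[0,0.076,-0.0034,0,-14],[0,0.114,-0.005,0,-21],[0,0.152,-0.007,0,-28],[0,0.19,-0.009,0,-35]]' >/dev/null
python3 to.py .603 -.032 .2 102.5
```

```text
t 1.83 tcp [ 0.4491 -0.288   0.2317] psi 91.3 tilt -1.0 F [ 0.2  0.9 -0.2] op 1.001 ff 0.0
shift [0.2525 0.1596 0.0316] turn -11.2 world [ 0.1539  0.256  -0.0317]
```

```bash

python3 -m inch '[[0,0.032,0.02,0,-3],[0,0.064,0.04,0,-6],[0,0.096,0.06,0,-9],[0,0.128,0.08,0,-11.2],[0,0.16,0.1,0,-11.2]]' >/dev/null
python3 to.py .603 -.032 .2 102.5
```

```text
t 2.25 tcp [ 0.5464 -0.1263  0.2317] psi 102.2 tilt -1.0 F [ 0.6 -0.8  0.6] op 0.999 ff 0.0
shift [0.0802 0.0753 0.0317] turn -0.3 world [ 0.0566  0.0943 -0.0317]
```

```bash

python3 -m inch '[[0,0.03,0.025,0,0],[0,0.06,0.05,0,0],[0,0.08,0.075,0.02,-0.3],[0,0.08,0.075,0.03,-0.3],[0,0.08,0.075,0.03,-0.3]]' >/dev/null
python3 to.py .6035 -.032 .07 102.5
cat > c.py <<'E'
from h import *
import sys
np.set_printoptions(precision=4,suppress=True)
n=sys.argv[1]
for cam in("top","scene"):
    p=ctrl.read_camera(cam);save(p,cam+n+".png");X=cloud(p);np.savez(cam+n+".npz",X=X,im=p["pixels"])
E
python3 c.py 1; python3 -c "
import cv2,numpy as np
a=cv2.imread('pics/top1.png')[120:320,180:400];b=cv2.imread('pics/scene1.png')[120:320,230:400]
cv2.imwrite('pics/v1.png',cv2.resize(np.hstack([a,b]),None,fx=2,fy=2))"
```

```text
t 2.67 tcp [ 0.601  -0.0322  0.198 ] psi 102.6 tilt -1.0 F [-0.7 -0.9 -1. ] op 1.0 ff 0.0
shift [-0.0007  0.0032  0.128 ] turn 0.1 world [ 0.0025  0.0002 -0.128 ]
```

View pics/v1.png

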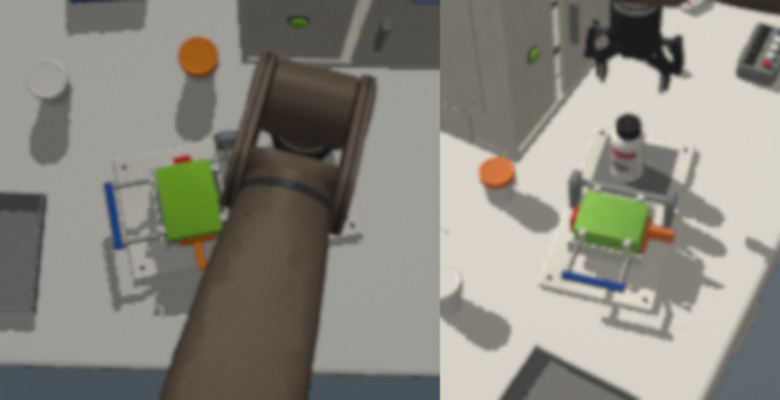

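The gripper hangs over the bottle (bottle at (627,150) in the right half, fingers at (597,55) and (677,70)). I'll lower now.

```bash

python3 -m inch '[[0,0,0.003,0.03,0],[0,0,0.003,0.06,0],[0,0,0.003,0.09,0],[0,0,0.003,0.115,0],[0,0,0.003,0.128,0]]' 25 >/dev/null
python3 to.py .6035 -.032 .07 102.5
python3 -m inch '[[0.4,0,0,0,0],[0.6,0,0,0,0],[0.6,0,0,0,0],[0.6,0,0,0,0],[0.6,0,0,0,0]]' 25 >/dev/null
python3 to.py .6035 -.032 .07 102.5
```

```text
t 3.18 tcp [ 0.6032 -0.0347  0.071 ] psi 102.3 tilt -1.0 F [-0.4  0.1  0.8] op 0.997 ff 0.0
shift [0.0026 0.0008 0.001 ] turn -0.2 world [ 0.0003  0.0027 -0.001 ]
t 3.6 tcp [ 0.6066 -0.0339  0.0758] psi 102.5 tilt -1.0 F [-0.7 -0.8  2. ] op 0.639 ff 27.8
shift [ 0.0026 -0.0027  0.0057] turn -0.0 world [-0.0031  0.0019 -0.0058]
```

```bash

python3 -m inch '[[0.6,0,0,-0.02,0],[0.6,0,0,-0.05,0],[0.6,0,0,-0.085,0],[0.6,0,0,-0.115,0],[0.6,0,0,-0.125,0]]' >/dev/null
python3 to.py .481 .398 .19 102.5
```

```text
t 4.02 tcp [ 0.6081 -0.0338  0.2054] psi 102.5 tilt -0.9999 F [1.2 0.5 0.7] op 0.634 ff 27.6
shift [ 0.4492 -0.0309  0.013 ] turn -0.0 world [-0.1271  0.4318 -0.0154]
```

```bash

python3 -m inch '[[0.6,0.02,-0.001,0,0],[0.6,0.055,-0.004,0,0],[0.6,0.09,-0.006,0,0],[0.6,0.125,-0.009,0,0],[0.6,0.16,-0.011,0,0]]' >/dev/null
python3 -m inch '[[0.6,0.035,-0.002,0,0],[0.6,0.07,-0.005,0,0],[0.6,0.105,-0.007,0,0],[0.6,0.14,-0.01,0,0],[0.6,0.17,-0.012,0,0]]' >/dev/null
python3 to.py .481 .398 .19 102.5
python3 -m inch '[[0.6,0.03,-0.002,0,0],[0.6,0.06,-0.004,0,0],[0.6,0.09,-0.006,0,0],[0.6,0.11,-0.007,0,0],[0.6,0.118,-0.008,0,0]]' >/dev/null
python3 to.py .481 .398 .07 102.5
python3 c.py 2; python3 -c "
import cv2,numpy as np
a=cv2.imread('pics/top2.png')[160:330,120:340];b=cv2.imread('pics/scene2.png')[230:400,200:370]
cv2.imwrite('pics/v2.png',cv2.resize(np.hstack([a,b]),None,fx=2,fy=2))"
```

```text
t 4.85 tcp [0.5099 0.2858 0.1974] psi 102.5 tilt -1.0 F [-0.7 -0.1 -1.2] op 0.639 ff 27.6
shift [ 0.1158 -0.0039  0.0075] turn 0.0 world [-0.0289  0.1122 -0.0074]
t 5.27 tcp [0.4766 0.3997 0.1973] psi 102.6 tilt -1.0 F [-0.6 -0.5 -1.3] op 0.636 ff 27.6
shift [-0.0026  0.0041  0.1273] turn 0.1 world [ 0.0044 -0.0017 -0.1273]
```

View pics/v2.png

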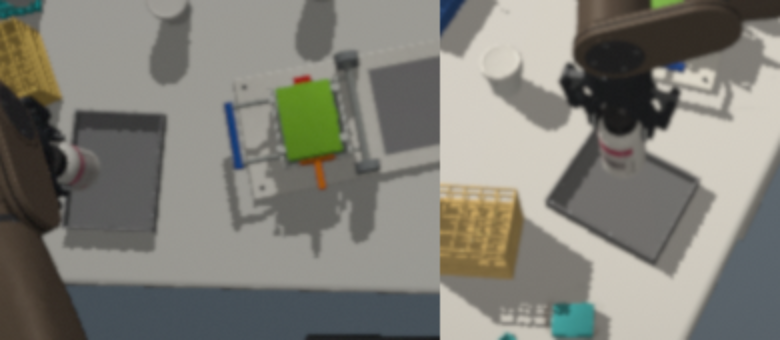

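The bottle hangs upright above the tray, seen at (80,165) on the left and (620,150) on the right. I'll lower it gently.

```bash

python3 -m inch '[[0.6,-0.002,0.003,0.03,0],[0.6,-0.002,0.003,0.06,0],[0.6,-0.002,0.003,0.09,0],[0.6,-0.002,0.003,0.112,0],[0.6,-0.002,0.003,0.122,0]]' | grep -E "pos|force"
python3 -m inch '[[0.6,0,0,0.002,0],[0.6,0,0,0.004,0],[0.6,0,0,0.006,0],[0.6,0,0,0.0075,0],[0.6,0,0,0.0075,0]]' | grep -E "pos|force"
```

```text
eef_pos: [0.4798, 0.393, 0.0718]
contact_force: [0.3, -0.5, -2.1]
finger_force: 27.6
eef_pos: [0.4824, 0.3964, 0.0703]
contact_force: [0.0, -0.1, -1.4]
finger_force: 27.6
```

```bash

python3 -m inch '[[0.6,0,0,0.001,0],[0.6,0,0,0.002,0],[0.6,0,0,0.002,0],[0.6,0,0,0.002,0]]' | grep -E "pos|force"
python3 -m inch '[[0.6,0,0,0.001,0],[0.6,0,0,0.002,0],[0.6,0,0,0.002,0],[0.6,0,0,0.002,0]]' | grep -E "pos|force"
```

```text
eef_pos: [0.4824, 0.3968, 0.0698]
contact_force: [-2.9, -1.8, 6.7]
finger_force: 28.2
eef_pos: [0.4825, 0.397, 0.0697]
contact_force: [-5.6, -3.3, 14.9]
finger_force: 29.0
```

```bash

python3 -m inch '[[0.6,0,0,-0.001,0],[0.6,0,0,-0.002,0],[0.4,0,0,-0.002,0],[0.25,0,0,-0.002,0],[0,0,0,-0.002,0]]' 
python3 -m inch '[[0,0,0,0,0],[0,0,0,0,0],[0,0,0,-0.03,0],[0,0,0,-0.065,0],[0,0,0,-0.1,0]]' 
python3 to.py .45 .2 .17 12.5
```

```text
time: 7.28
eef_pos: [0.482, 0.3964, 0.0675]
tcp_rot: [0.626, 0.78, 0.001, 0.0]
contact_force: [-0.1, 0.3, -0.9]
opening: 0.87
finger_force: 0.0
time: 7.7
eef_pos: [0.4807, 0.3955, 0.1662]
tcp_rot: [0.626, 0.78, -0.002, -0.001]
contact_force: [0.8, 1.1, 0.5]
opening: 0.997
finger_force: 0.0
t 7.7 tcp [0.4807 0.3955 0.1662] psi 102.5 tilt -1.0 F [0.8 1.1 0.5] op 0.997 ff 0.0
shift [-0.1842 -0.0721 -0.0033] turn 90.0 world [-0.0307 -0.1955  0.0038]
```

Bottle released. Meanwhile I'll refine the tab and hinge poses from the frames taken with the mixer in view, then turn.

```bash
cat > d.py <<'E'
from h import *
np.set_printoptions(precision=4,suppress=True)
for f in("top0","scene0","top2"):
    D=np.load(f+".npz");X=D["X"];h=cv2.cvtColor(D["im"],cv2.COLOR_RGB2HSV).astype(int)
    H,S,V=h[...,0],h[...,1],h[...,2]
    c,s=np.cos(np.radians(12.5)),np.sin(np.radians(12.5))
    d=X[...,:2]-[.570,.0485];mx=(d[...,0]*c+d[...,1]*s)*1000;my=(-d[...,0]*s+d[...,1]*c)*1000;z=X[...,2]*1000
    def st(n,m):
        if m.sum()<5: print(f,n,m.sum());return
        P=np.c_[mx[m],my[m],z[m]];print(f,n,m.sum(),"med",np.median(P,0).round(1),"p3",np.percentile(P,3,0).round(1),"p97",np.percentile(P,97,0).round(1),
          "slope deg",round(np.degrees(np.polyfit(P[:,0],P[:,1],1)[0]),1))
    st("bar",(H>105)&(H<130)&(S>120)&(abs(my-175)<30)&(abs(mx)<70)&(z>50))
    st("tab",(H>3)&(H<18)&(S>140)&(z>62)&(mx<-65)&(mx>-130)&(abs(my-67)<30))
    st("post-",(z>70)&(z<85)&(S<70)&(abs(my)<30)&(abs(mx+78)<16))
    st("post+",(z>70)&(z<85)&(S<70)&(abs(my)<30)&(abs(mx-78)<16))
    st("box",(H>35)&(H<60)&(S>120)&(z>72)&(abs(mx)<70)&(abs(my-67)<60))
E
python3 d.py
python3 -m inch '[[0.3,0,0,0,7],[0.5,-0.02,-0.01,0,14],[0.55,-0.05,-0.02,0,21],[0.55,-0.08,-0.03,0,28],[0.55,-0.1,-0.04,0,35]]' |grep pos
python3 -m inch '[[0.55,0,0,0,7],[0.55,0,0,0,14],[0.55,0,0,0,21],[0.55,0,0,0,28],[0.55,0,0,0,35]]' |grep pos
python3 to.py .476 .097 .14 12.5
```

```text
top0 bar 98 med [ -2.1 172.4  65.8] p3 [-43.1 169.   62. ] p97 [ 41.4 176.7  69.5] slope deg 0.3
top0 tab 39 med [-80.7  63.8  71.4] p3 [-96.2  59.8  68.9] p97 [-66.5  68.2  75.5] slope deg 1.5
top0 post- 54 med [-76.6  -2.8  74.7] p3 [-83.1 -16.1  70.6] p97 [-69.6  10.6  80.1] slope deg -15.7
top0 post+ 51 med [78.9 -2.3 74.5] p3 [ 73.  -15.8  70.6] p97 [85.4 11.1 79.7] slope deg -6.8
top0 box 980 med [-1.  65.  80.4] p3 [-47.5  29.5  76.3] p97 [46.4 99.9 84.5] slope deg 0.3
scene0 bar 80 med [ -5.2 177.5  65.5] p3 [-41.6 171.7  61.7] p97 [ 42.  180.7  69.8] slope deg 0.6
scene0 tab 40 med [-79.1  69.4  70.9] p3 [-93.2  63.   62.7] p97 [-66.4  72.7  75.8] slope deg 0.6
scene0 post- 34 med [-75.9   5.2  74.6] p3 [-83.1  -9.9  70.3] p97 [-69.8  16.6  78. ] slope deg -10.6
scene0 post+ 33 med [78.9  6.6 74. ] p3 [ 72.8 -10.5  70.5] p97 [85.8 17.2 78.7] slope deg -4.6
scene0 box 664 med [ 1.  70.8 79.9] p3 [-46.9  33.2  75.5] p97 [ 48.4 105.8  83.9] slope deg -1.6
top2 bar 97 med [ -3.  172.6  65.8] p3 [-42.8 168.8  61.8] p97 [ 40.2 177.1  69.4] slope deg 0.6
top2 tab 39 med [-81.   64.   72.6] p3 [-96.2  59.7  68.3] p97 [-66.6  68.   76.4] slope deg 1.5
top2 post- 58 med [-76.6  -3.4  74.6] p3 [-83.2 -17.2  70.6] p97 [-70.1  10.5  79.6] slope deg -3.7
top2 post+ 46 med [79.3 -1.5 75.5] p3 [ 72.1 -15.1  70.8] p97 [85.5  9.6 79.5] slope deg -2.4
top2 box 977 med [-0.9 64.9 80.6] p3 [-47.4  29.5  76.6] p97 [ 46.  100.1  84.7] slope deg -0.0
eef_pos: [0.4637, 0.2879, 0.1663]
eef_pos: [0.464, 0.2896, 0.1665]
t 8.53 tcp [0.464  0.2896 0.1665] psi 32.1 tilt -1.0 F [-0.1 -0.2 -0.8] op 0.451 ff 0.0
shift [-0.0921  0.1695  0.0265] turn 19.6 world [ 0.012  -0.1926 -0.0265]
```

```bash

python3 -m inch '[[0.55,-0.018,0.034,0,6],[0.55,-0.036,0.068,0,12],[0.55,-0.055,0.102,0,19.6],[0.55,-0.074,0.136,0,19.6],[0.55,-0.092,0.17,0.02,19.6]]' |grep pos
python3 -m inch '[[0.55,0,0,0,0],[0.55,0,0,0,0]]' |grep pos
python3 to.py .477 .0966 .042 12.5
python3 c.py 3; python3 -c "
import cv2,numpy as np
a=cv2.imread('pics/top3.png')[180:310,200:340];b=cv2.imread('pics/scene3.png')[150:280,270:410]
cv2.imwrite('pics/v3.png',cv2.resize(np.hstack([a,b]),None,fx=2.8,fy=2.8))"
```

```text
eef_pos: [0.4801, 0.0968, 0.1511]
eef_pos: [0.4769, 0.0968, 0.1464]
t 9.12 tcp [0.4769 0.0968 0.1464] psi 12.6 tilt -1.0 F [-0.   0.3 -0.3] op 0.456 ff 0.0
shift [0.0003 0.0003 0.1044] turn 0.1 world [ 1.000e-04 -2.000e-04 -1.044e-01]
```

View pics/v3.png

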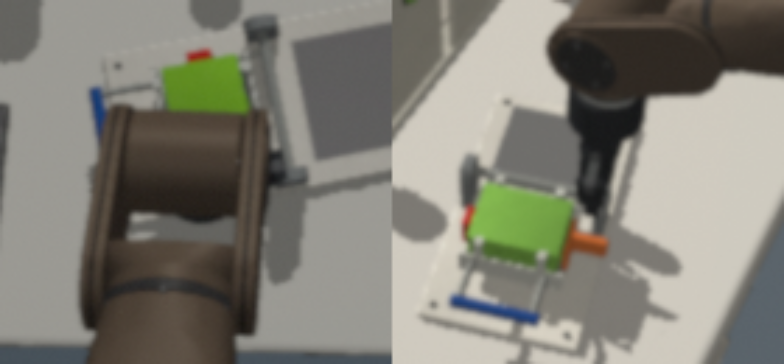

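The fingers hang over the orange tab (590,243) and the geometry agrees, so I lower and grip.

```bash

python3 -m inch '[[0.55,0,0,0.025,0],[0.55,0,0,0.05,0],[0.55,0,0,0.075,0],[0.55,0,0,0.095,0],[0.55,0,0,0.104,0]]' |grep -E "pos|force"
python3 -m inch '[[0.7,0,0,0,0],[0.85,0,0,0,0],[0.95,0,0,0,0],[0.95,0,0,0,0],[0.95,0,0,0,0]]' 40
python3 to.py .4774 .0966 .042 12.5
```

```text
eef_pos: [0.4758, 0.1, 0.0413]
contact_force: [-0.9, 0.8, 0.2]
finger_force: 0.0
time: 10.05
eef_pos: [0.4784, 0.0954, 0.044]
tcp_rot: [0.994, 0.114, 0.001, 0.004]
contact_force: [2.9, -14.6, -9.9]
opening: 0.11
finger_force: 42.3
t 10.05 tcp [0.4784 0.0954 0.044 ] psi 13.0 tilt -1.0 F [  2.9 -14.6  -9.9] op 0.11 ff 42.3
shift [-0.0007 -0.0014  0.0019] turn 0.5 world [-0.001   0.0012 -0.002 ]
```

```bash

python3 -m inch '[[0.95,0,0.0015,0.001,0],[0.95,0,0.003,0.002,0],[0.95,0,0.003,0.002,0]]' |grep -E "pos|_force"
python3 -m inch '[[0.95,-0.002,0,0,0],[0.95,-0.004,0,0,0],[0.95,-0.006,0,0,0],[0.95,-0.008,0,0,0],[0.95,-0.008,0,0,0]]' |grep -E "pos|force"
```

```text
eef_pos: [0.4784, 0.0952, 0.0437]
contact_force: [-4.7, -2.6, 4.1]
finger_force: 44.3
eef_pos: [0.4731, 0.0939, 0.0436]
contact_force: [6.5, 1.0, 2.7]
finger_force: 44.2
```

```bash
python3 to.py .4774 .0966 .042 12.5
```

```text
t 10.72 tcp [0.4731 0.0939 0.0436] psi 12.9 tilt -1.0 F [6.5 1.  2.7] op 0.108 ff 44.2
shift [ 0.0048 -0.0016  0.0017] turn 0.4 world [ 0.0043  0.0027 -0.0016]
```

```bash

python3 -m inch '[[0.95,-0.001,0,0,0],[0.95,-0.002,0,0,0],[0.95,-0.003,0,0,0],[0.95,-0.003,0,0,0],[0.95,-0.003,0,0,0]]' |grep -E "pos|force"
python3 -m inch '[[0.95,-0.001,0,0,0],[0.95,-0.002,0,0,0],[0.95,-0.002,0,0,0]]' |grep -E "pos|force"
```

```text
eef_pos: [0.4727, 0.0938, 0.0437]
contact_force: [12.9, 2.8, -2.8]
finger_force: 43.3
eef_pos: [0.4727, 0.0937, 0.0441]
contact_force: [17.5, 6.3, -7.2]
finger_force: 42.7
```

The carrier hit its stop at about 6 mm. I return it to rest and let go.

```bash

python3 -m inch '[[0.95,0.004,0,0,0],[0.95,0.007,0,0,0],[0.95,0.01,0,0,0],[0.95,0.012,0,0,0],[0.95,0.012,0,0,0]]' |grep -E "pos|force"
python3 -m inch '[[0.8,0,0,0,0],[0.55,0,0,0,0],[0.55,0,0,0,0],[0.55,0,0,0,0],[0.55,0,0,-0.02,0]]' |grep -E "pos|force|open"
python3 -m inch '[[0.55,0,0,-0.03,0],[0.55,0,0,-0.06,0],[0.55,0,0,-0.09,0],[0.55,0,0,-0.11,0],[0.55,0,0,-0.11,0]]' |grep -E "pos|force"
python3 to.py .5321 .2194 .15 12.5
```

```text
eef_pos: [0.4783, 0.0952, 0.0436]
contact_force: [-2.7, -0.9, 11.4]
finger_force: 45.6
eef_pos: [0.4731, 0.0953, 0.0576]
contact_force: [0.0, -0.1, -0.1]
opening: 0.443
finger_force: 0.0
eef_pos: [0.48, 0.0954, 0.1767]
contact_force: [1.4, -0.4, 0.2]
finger_force: 0.0
t 12.63 tcp [0.48   0.0954 0.1767] psi 12.9 tilt -1.0 F [ 1.4 -0.4  0.2] op 0.448 ff 0.0
shift [ 0.0781 -0.1093  0.0271] turn 0.4 world [ 0.0521  0.124  -0.0267]
```

```bash

python3 -m inch '[[0.55,0.026,-0.036,0,0.2],[0.55,0.052,-0.072,0,0.4],[0.55,0.078,-0.109,0.01,0.4],[0.55,0.078,-0.109,0.027,0.4],[0.55,0.078,-0.109,0.027,0.4]]' |grep -E "pos|force"
python3 to.py .5321 .2194 .041 12.5
python3 c.py 4; python3 -c "
import cv2,numpy as np
b=cv2.imread('pics/scene4.png')[170:370,230:400]
cv2.imwrite('pics/v4.png',cv2.resize(b,None,fx=3,fy=3))"
```

```text
eef_pos: [0.5266, 0.2207, 0.1395]
contact_force: [-0.8, -0.1, -0.9]
finger_force: 0.0
t 13.05 tcp [0.5266 0.2207 0.1395] psi 12.6 tilt -1.0 F [-0.8 -0.1 -0.9] op 0.448 ff 0.0
shift [0.0059 0.0025 0.0985] turn 0.1 world [ 0.0055 -0.0013 -0.0985]
```

View pics/v4.png

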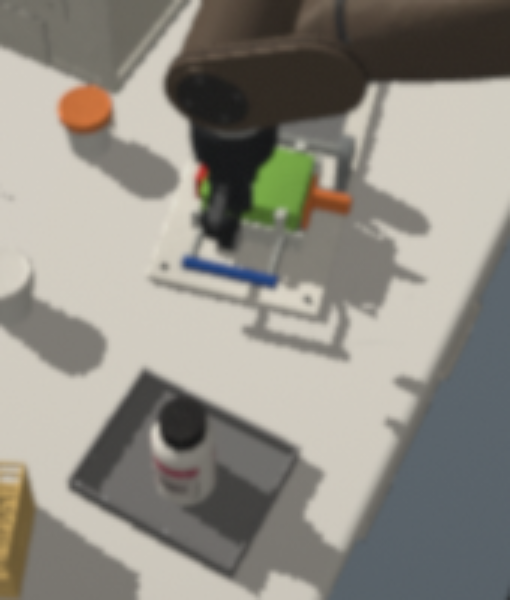

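The bottle stands upright in the tray (182,450). The gripper is over the blue bar (230,270), clear of the arms. Next I lower and grip.

```bash

python3 -m inch '[[0.55,0.004,0.001,0.025,0],[0.55,0.004,0.001,0.05,0],[0.55,0.004,0.001,0.075,0],[0.55,0.004,0.001,0.092,0],[0.55,0.004,0.001,0.097,0]]' |grep -E "pos|force"
python3 -m inch '[[0.65,0,0,0,0],[0.8,0,0,0,0],[0.9,0,0,0,0],[0.9,0,0,0,0],[0.9,0,0,0,0]]' 25 |grep -E "pos|force|open"
python3 to.py .5321 .2194 .041 12.5
```

```text
eef_pos: [0.5306, 0.217, 0.0446]
contact_force: [-0.6, -0.8, -1.0]
finger_force: 0.0
eef_pos: [0.534, 0.219, 0.0492]
contact_force: [-0.4, 0.1, 2.1]
opening: 0.151
finger_force: 25.3
t 13.98 tcp [0.534  0.219  0.0492] psi 12.5 tilt -1.0 F [-0.4  0.1  2.1] op 0.151 ff 25.3
shift [-0.0018 -0.0008  0.0082] turn -0.0 world [-0.0019  0.0004 -0.0082]
```

```bash

python3 -m inch '[[0.6,0,0,0,0],[0.6,0,0,0.003,0],[0.6,0,0,0.007,0],[0.6,0,0,0.007,0]]' 25 |grep -E "pos|force|open"
python3 -m inch '[[0.75,0,0,0,0],[0.9,0,0,0,0],[0.9,0,0,0,0],[0.9,0,0,0,0],[0.9,0,0,0,0]]' 25 |grep -E "pos|force|open"
python3 to.py .5321 .2194 .041 12.5
```

```text
eef_pos: [0.5326, 0.2186, 0.0396]
contact_force: [0.4, 0.1, -0.1]
opening: 0.398
finger_force: 0.0
eef_pos: [0.533, 0.2188, 0.0403]
contact_force: [1.6, 0.2, -1.2]
opening: 0.157
finger_force: 24.3
t 14.73 tcp [0.533  0.2188 0.0403] psi 12.5 tilt -1.0 F [ 1.6  0.2 -1.2] op 0.157 ff 24.3
shift [-0.0007 -0.0008 -0.0007] turn -0.0 world [-0.0009  0.0006  0.0007]
```

```bash

python3 -m inch '[[0.9,0,0.0007,-0.0153,0],[0.9,0,0.0027,-0.0304,0],[0.9,0,0.006,-0.0453,0],[0.9,0,0.0106,-0.0599,0],[0.9,0,0.0164,-0.074,0]]' |grep -E "pos|force|open"
python3 to.py .5288 .2028 .114 12.5
```

```text
eef_pos: [0.5365, 0.2037, 0.115]
contact_force: [1.3, 2.5, -3.1]
opening: 0.154
finger_force: 24.3
t 15.15 tcp [0.5365 0.2037 0.115 ] psi 12.4 tilt -1.0 F [ 1.3  2.5 -3.1] op 0.154 ff 24.3
shift [-0.0077 -0.0008  0.001 ] turn -0.1 world [-0.0077 -0.0009 -0.001 ]
```

```bash

python3 -m inch '[[0.9,0,0.0071,-0.0135,0],[0.9,0,0.0153,-0.0264,0],[0.9,0,0.0245,-0.0385,0],[0.9,0,0.0349,-0.0498,0],[0.9,0,0.0461,-0.0601,0]]' |grep -E "pos|force|open"
python3 -m inch '[[0.9,0,0.0121,-0.0093,0],[0.9,0,0.025,-0.0175,0],[0.9,0,0.0385,-0.0245,0],[0.9,0,0.0526,-0.0304,0],[0.9,0,0.0672,-0.035,0]]' |grep -E "pos|force|open"
python3 to.py .561 .0922 .2093 12.5
```

```text
eef_pos: [0.5466, 0.1606, 0.1775]
contact_force: [-2.7, 8.0, 5.0]
opening: 0.152
finger_force: 24.3
eef_pos: [0.5624, 0.0931, 0.2131]
contact_force: [2.3, 2.1, -0.4]
opening: 0.152
finger_force: 25.0
t 15.98 tcp [0.5624 0.0931 0.2131] psi 12.5 tilt -1.0 F [ 2.3  2.1 -0.4] op 0.152 ff 25.0
shift [-0.0015  0.0006  0.0038] turn -0.0 world [-0.0014 -0.0009 -0.0038]
```

```bash

python3 -m inch '[[0.9,0,0.0149,-0.0033,0],[0.9,0,0.03,-0.0053,0],[0.9,0,0.0453,-0.006,0],[0.9,0,0.0605,-0.0053,0],[0.9,0,0.0757,-0.0033,0]]' |grep -E "pos|force|open"
python3 -m inch '[[0.9,0,0.0149,0.0033,0],[0.9,0,0.0295,0.0079,0],[0.9,0,0.0436,0.0137,0],[0.9,0,0.0571,0.0208,0],[0.9,0,0.07,0.029,0]]' |grep -E "pos|force|open"
python3 to.py .5926 -.05 .1837 12.5
```

```text
eef_pos: [0.5794, 0.0181, 0.2152]
contact_force: [4.1, 2.1, 3.1]
opening: 0.154
finger_force: 26.0
eef_pos: [0.5947, -0.051, 0.1851]
contact_force: [5.3, 2.1, 1.0]
opening: 0.152
finger_force: 26.2
t 16.82 tcp [ 0.5947 -0.051   0.1851] psi 12.4 tilt -1.0 F [5.3 2.1 1. ] op 0.152 ff 26.2
shift [-0.0019 -0.0014  0.0014] turn -0.1 world [-0.0021  0.001  -0.0014]
```

```bash

python3 -m inch '[[0.9,0,0.0121,0.0093,0],[0.9,0,0.0234,0.0196,0],[0.9,0,0.0337,0.0309,0],[0.9,0,0.043,0.043,0],[0.9,0,0.0512,0.0559,0]]' |grep -E "pos|force|open"
python3 -m inch '[[0.9,0,0.0071,0.0135,0],[0.9,0,0.0129,0.0277,0],[0.9,0,0.0175,0.0422,0],[0.9,0,0.0208,0.0571,0],[0.9,0,0.0228,0.068,0]]' |grep -E "pos|force|open"
python3 to.py .608 -.1224 .041 12.5
```

```text
eef_pos: [0.6057, -0.1011, 0.1287]
contact_force: [6.7, 2.3, -0.2]
opening: 0.148
finger_force: 25.5
eef_pos: [0.6098, -0.1222, 0.0593]
contact_force: [5.3, 6.7, -0.1]
opening: 0.152
finger_force: 24.8
t 17.65 tcp [ 0.6098 -0.1222  0.0593] psi 12.4 tilt -1.0 F [ 5.3  6.7 -0.1] op 0.152 ff 24.8
shift [-0.0019 -0.0002  0.0183] turn -0.1 world [-0.0018 -0.0002 -0.0183]
```

```bash

python3 -m inch '[[0.9,0,0,0.005,0],[0.9,0,0,0.01,0],[0.9,0,0,0.015,0],[0.9,0,0,0.018,0],[0.9,0,0,0.018,0]]' |grep -E "pos|force|open"
python3 -m inch '[[0.9,0,0,0.001,0],[0.9,0,0,0.002,0],[0.9,0,0,0.002,0],[0.9,0,0,0.002,0]]' |grep -E "pos|force|open"
```

```text
eef_pos: [0.6098, -0.1228, 0.045]
contact_force: [-1.0, 3.1, 11.2]
opening: 0.149
finger_force: 25.8
eef_pos: [0.6099, -0.1228, 0.0449]
contact_force: [-5.6, 4.1, 19.1]
opening: 0.157
finger_force: 26.4
```

The force rises against the stop, so I ease off, open and lift clear.

```bash

python3 -m inch '[[0.9,0,0,-0.002,0],[0.7,0,0,-0.003,0],[0.55,0,0,-0.003,0],[0.55,0,0,-0.003,0],[0.55,0,0,-0.003,0]]' |grep -E "pos|force|open"
python3 -m inch '[[0.55,0,0,-0.025,0],[0.55,0,0,-0.06,0],[0.55,0,0,-0.095,0],[0.55,0,0,-0.13,0],[0.55,0,0,-0.16,0]]' |grep -E "pos|force|open"
python3 -m inch '[[0.55,0,0.035,0,0],[0.55,0,0.07,0,0],[0.55,0,0.105,0,0],[0.55,0,0.14,0,0],[0.55,0,0.14,0,0]]' |grep -E "pos|force|open"
python3 c.py 5; python3 -c "
import cv2,numpy as np
a=cv2.imread('pics/top5.png')[150:320,140:400];b=cv2.imread('pics/scene5.png')[120:380,220:420]
cv2.imwrite('pics/v5.png',np.hstack([cv2.resize(a,(460,301)),cv2.resize(b,(231,301))]))"
python3 - <<'E'
from h import *
X=np.load("scene5.npz")["X"];im=np.load("scene5.npz")["im"];h=cv2.cvtColor(im,cv2.COLOR_RGB2HSV).astype(int)
for f in("scene5","top5"):
    D=np.load(f+".npz");X=D["X"];h=cv2.cvtColor(D["im"],cv2.COLOR_RGB2HSV).astype(int)
    m=(h[...,0]>105)&(h[...,0]<130)&(h[...,1]>120)&(np.hypot(X[...,0]-.608,X[...,1]+.122)<.1)&(X[...,2]>.02)
    print(f,m.sum(),np.median(X[m],0).round(4) if m.any() else "")
E
```

```text
eef_pos: [0.6075, -0.1225, 0.042]
contact_force: [0.7, 0.1, 0.7]
opening: 0.452
finger_force: 0.0
eef_pos: [0.6084, -0.1227, 0.2049]
contact_force: [0.9, -0.0, 0.6]
opening: 0.454
finger_force: 0.0
eef_pos: [0.6385, -0.2653, 0.202]
contact_force: [-0.5, 0.4, -0.0]
opening: 0.452
finger_force: 0.0
scene5 32 [ 0.614  -0.1183  0.0647]
top5 86 [ 0.6088 -0.123   0.0657]
```

View pics/v5.png

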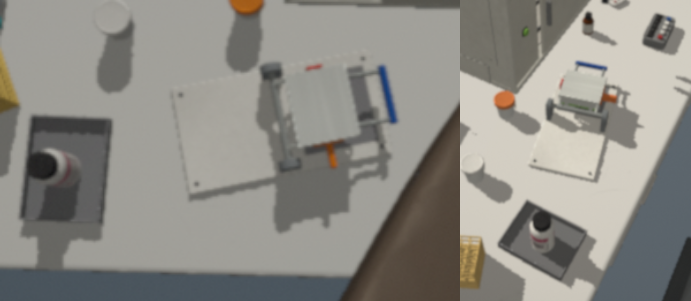

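The picture shows the cradle flipped, with the bar at (388,95) on the landing side. Its top is at z 0.065–0.066 m, the same as when it lay at its start stop. The bottle is upright in the tray (50,170), the cups are in place and the robot touches nothing. Handing in.

```bash
python3 -c "
from plant import ctrl
print(ctrl.sign_off())"
```

```text
the job is handed in; nothing more can be done
None
```

The job is handed in, with no verdict shown: the bottle stands upright in the tray, the carrier was pulled to its stop and let go, and the cradle was guided over and lies fully down on the landing side, bystanders untouched.

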